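Tip a brass spindle from a scoop cup into a high-walled tray

ROBOT

A 7-joint arm with a two-finger parallel gripper is mounted at the origin on the work surface. World frame = base frame: x ahead of the robot, y to its left, z up, the work surface at z = 0. Lengths are in m, angles in rad, forces in N, time in s.
With the tool pointing down it reaches from about 0.4 to 0.9 m from the base axis. Payload 5.5 kg.
Tool frame: the origin (TCP) lies midway between the tips of the shut fingers; the grasp point (between the pads) lies 19 mm behind it; z points along the fingers, x is the direction in which the jaws open and shut, and the axes are right-handed (so a half turn about z gives the same grasp; the last joint's range is limited). The gripper opens to 92 mm and grips with 3 to 60 N. Pads are 19 mm wide; open, the fingers measure 130 mm over their backs; the gripper's body (75 mm by 190 mm) begins 47 mm behind the grasp point.
Start: joints at [-0.918, 0.501, -0.427, 1.55, 0.221, 1.138, -0.21], TCP at [0.247, 0.601, 0.227] pointing down, gripper open.
Joint ranges: [-2.88, 2.88], [-0.31, 2.03], [-1.54, 1.56], [0.2, 2.42], [-1.41, 4.55], [0.19, 2.02], [-2.57, 2.57]. Speed limits (rad/s): [2.57, 2.57, 3.14, 3.14, 3.14, 3.14, 3.14].

INTERFACE

Orientations are given as a rotation vector (axis times angle).
In Python, from rig import status, imaging, manip gives the robot as it stands.
- The arm moves only by the tool move_arm, never from a script. Its arguments are lists of equal length, an entry for each row: "jaw": the closure, from -1 (fully open) to 1 (shut); "travel": the shift along the tool's x, y, z in mm, a list of three; "angular": the turn, a rotation vector about the tool's x, y, z in rad, a list of three. A call has 1 to 8 rows; each row shifts and turns the pose as measured when the row begins, along the tool's axes as they then stand; what a row does not reach is not made up. A row lasts 1/12 s, in which the tool goes at most 41.7 mm and 7.16 degrees, less where a joint would pass 70% of its speed; a pose out of reach is approached as far as the arm can. A call is refused whole if a number of a shift passes 41.7 or a number of a turn 0.125, either way. A call with a gripper value outside its range is refused whole. The fingers move at their own pace and stop on an object; "squeeze" is the grip in N (left out, the last holds). Time passes only in rows, so rows that do not move let the fingers close. It gives the time, the measured TCP pose, the force and the opening at its end, in the units of the state.
- status.get_obs(): the state, without advancing time (a new reading comes with each control period).
- imaging.read_camera(name): name is "scene" or "top" or "wrist"; returns a dict with "frame" (384x512x3 uint8, red, green, blue), "range_z" (384x512 float32, m along the optical axis (not along the pixel's ray), 0 where there is no reading), "intrinsics" (3x3 intrinsics, pixels), "k1" (the pictures are not rectified: a ray, as slopes to the right and down, at radius r is drawn at 1 + k1 r^2 times it, then the intrinsics apply), "view" (4x4, takes a point from world to camera coordinates). Camera axes: x right, y up, looking along -z (the intrinsics and any distortion apply to the point x, -y, -z); pixel columns grow to the right and rows downward; lengths in m; the calibration is good to about 2 mm. A picture is of the moment at which its call begins.
- manip.close_job(): hands the job in, once; it reports no verdict.
The state is a dict: "time": time; "joint_positions": joint angles; "joint_vel": joint speeds; "effort": joint torques, N m; "eef_pos": TCP position; "ee_rot": TCP orientation; "ft_force": force on the tool from outside, world axes, zero at the start; "ft_torque": the same for the moment, N m; "width": opening from 0.0 (shut) to 1.0 (fully open).
Only numpy, scipy, OpenCV 4.12 (cv2) and the standard library are available. Lean on these libraries where they do the work, as an engineer would, in place of code of your own. Each camera call takes 0.05 s, during which the arm holds its last target. There are 200 camera calls.

TASK

Without touching the polished brass spindle, carry it in the scoop cup to the empty blue tray, angle the cup so that its spout reaches down between the raised walls while the spindle is still in the cup, and only then tip it so that the spindle rolls out onto the tray's floor. Then stand the empty cup upright on the middle of its black mat and let go. Do not force the cup against the blue tray, and leave everything else on the bench as it is.

Things in the scene. Friction and masses are not known exactly. Their poses are not given: they have to be found in the camera images.
- cup_handle (a point): the scoop cup's red handle bar: a point in the bar near the loaded cup's balance, 86 mm above the cup's underside. Cup axes: z up when upright, y across, the spout points to -x. The bar runs along x from 40 mm ahead of (-x) to 70 mm behind this point, 16 mm wide, 24 mm tall, free at the sides and front, joined to the back wall by a post; its flat sides can be pinched at a slant. Cup 0.18 kg
- cup_floor (a point): on the scoop cup's underside, 10 mm ahead of (cup -x) and 86 mm below the handle point. The aluminium cup is a pan of 3 mm sheet, 76 mm wide (70 inside); its flat floor reaches from 40 mm ahead of this point to 80 mm behind it; sides and back 36 mm high. In front the floor bends up into a 45 degree ramp, the spout. Whole length 152 mm. Axes as the cup's
- cup_lip (a point): middle of the spout's edge (lip), 82 mm ahead of (cup -x) and 54 mm below the handle point; axes as the cup's. The ramp up to it is 45 mm long with 18 mm cheeks. With the cup tilted spout-down the spindle rolls to the foot of the ramp (tilt slowly at first, or it rolls fast and jumps the lip), stays there up to 40 degrees of tilt, and rolls out over the lip beyond about 45 to 50 degrees
- spindle_center (a point): centre of the turned brass spindle lying across the cup: 64 mm long (along its y, and across the cup), two collars 30 mm in diameter, tapered ends, about 0.13 kg; it rolls freely
- blue_tray: the empty blue square tray, fixed to the bench: 142 x 142 mm outside, 130 x 130 mm inside, walls 6 mm thick, wall tops 56 mm above the bench, grey-lined floor at 6 mm. Origin at the centre of its underside, x and y along its sides
- yellow_tray: a yellow tray of the same shape, fixed, with the brass badge in it; not the target
- mat: the cup's black rubber mat, fixed, 190 x 120 x 4 mm, long side along its x; origin at the centre of its underside (bench level). The cup stands on it at the start
- badge: flat winged brass badge, 104 x 36 x 12 mm, lying in the yellow tray; bystander; origin on its underside
- polish: tall blue bottle, 66 mm across, 190 mm tall; bystander; origin on its underside
- spray: tall green bottle with red cap, 60 mm across, 180 mm tall; bystander; origin on its underside
- can: red can with a pale label, 64 mm across, 100 mm tall; bystander; origin on its underside
- jar: amber jar with a pale lid, 68 mm across, 90 mm tall; bystander; origin on its underside
- hammer: hammer lying flat, under 300 mm long, less than 40 mm high; bystander; handle towards its -x
- wrench: wrench lying flat, under 250 mm long, under 20 mm high; bystander; handle towards its -x
- door_pull: straight brass door pull lying flat, 200 x 22 x 14 mm, long axis its x; bystander; origin on its underside
There are look-alikes about, which are no part of the job. Of the things that look like the part that bears spindle_center, the middle-sized one is meant.

How it is judged:
On the way, in this order (a step that is already met when the one before it is completed fails the run):
1. the spout's edge is below the tops of the blue tray's walls, between them, with the spindle still in the cup (x of cup_lip in the frame of blue_tray between -0.065 and 0.065 m and y of cup_lip in the frame of blue_tray between -0.065 and 0.065 m and z of cup_lip in the frame of blue_tray below 0.052 m and x of spindle_center in the frame of cup_handle between -0.07 and 0.075 m and z of spindle_center in the frame of cup_handle between -0.09 and -0.04 m and y of spindle_center in the frame of cup_handle between -0.04 and 0.04 m), for 0.2 s.
2. the spindle lies on the blue tray's floor (x of spindle_center in the frame of blue_tray between -0.062 and 0.062 m and y of spindle_center in the frame of blue_tray between -0.062 and 0.062 m and z of spindle_center in the frame of blue_tray between 0 and 0.035 m and linear speed of spindle below 0.05 m/s), for 0.2 s.
At the end, for the whole second after the job is handed in: The spindle lies at rest on the floor of the blue tray (its centre within the walls and less than 35 mm above the bench); the cup stands upright (within 0.1 rad) on the mat, the point cup_floor within 45 mm of the mat's middle, at rest and released (all of step 2 and horizontal distance between cup_floor and mat below 0.045 m and angle between cup_handle's own z axis and vertical below 0.1 rad and height (world z) of cup_handle between 0.08 and 0.1 m and linear speed of cup below 0.02 m/s); the robot touches nothing.
It fails at once if the fingers touch the spindle (contact force between the fingers and spindle above 0.5 N).
It fails at once if the cup is forced against the blue tray (over 20 N) (contact force between cup and blue_tray above 20 N).
It fails at once if a bystander is moved by more than 25 mm (distance of any of badge, polish, spray, can, jar, hammer, wrench, door_pull from where it was at the start of the episode above 0.025 m).
It also fails if it takes over 72 s, if anything falls off the work surface, if the arm or the gripper's body presses on something with over 40 N, if the wrist force passes 120 N, or if a joint passes its speed limit or range.

## Working session

There is one attempt and no reset: what is moved stays moved. The work goes in short steps, Python scripts to look and compute and a tool call to move; the robot and the scene stay as the last step left them, time stands still between calls to the robot, and variables do not carry over. Pictures are saved under pics/ and viewed, about 8 in all and at most 12, crops included, and the job is handed in when it is done.

Besides the shell and the picture viewer there is one more tool, called after ">>>" in YAML: its name, and indented under it one key for each argument. move_arm: Moves the arm, as the interface text tells. Its arguments: {"type":"object","properties":{"jaw":{"type":"array"},"travel":{"type":"array"},"angular":{"type":"array"},"squeeze":{"type":"number"}},"required":["jaw","travel","angular"]}

```bash
ls; mkdir -p pics
cat > h.py <<'E'
import numpy as np,cv2
from rig import status,imaging,manip
from scipy.spatial.transform import Rotation as R
def cam(n,save=None):
    d=imaging.read_camera(n)
    if save: cv2.imwrite('pics/'+save,d['frame'][:,:,::-1]); np.savez('pics/'+save+'.npz',**d)
    return d
def pts(d):
    K=d['intrinsics'];z=d['range_z'].astype(float);h,w=z.shape
    v,u=np.mgrid[:h,:w]; a=(u-K[0,2])/K[0,0];b=(v-K[1,2])/K[1,1]
    x,y=a.copy(),b.copy()
    for _ in range(8):
        s=1+d['k1']*(x*x+y*y);x,y=a/s,b/s
    P=np.stack([x*z,-y*z,-z,np.ones_like(z)],-1)
    return (P@np.linalg.inv(d['view']).T)[...,:3]
E
python3 - <<'E'
from h import *
a=cam('top','top.png');b=cam('scene','scene.png')
cv2.imwrite('pics/both.png',cv2.resize(np.vstack([a['frame'],b['frame']])[:,:,::-1],None,fx=.78,fy=.78))
print({k:v for k,v in a.items() if k in('intrinsics','k1','view')}); print(status.get_obs())
E
```

```text
pics
{'intrinsics': array([[389.07661672,   0.        , 256.42615182],
       [  0.        , 389.07661672, 187.4767635 ],
       [  0.        ,   0.        ,   1.        ]]), 'k1': -0.009910177548947588, 'view': array([[-0.01658031, -0.99984078, -0.00659586,  0.05006388],
       [ 0.99384871, -0.01720266,  0.10940201, -0.59738852],
       [-0.10949806, -0.00474137,  0.9939757 , -1.05558199],
       [ 0.        ,  0.        ,  0.        ,  1.        ]])}
{'time': 0.1, 'joint_positions': array([-0.9178152 ,  0.50177838, -0.42681   ,  1.55132578,  0.22073921,
        1.13830183, -0.21028899]), 'joint_vel': array([ 5.58345249e-04, -1.74593088e-03,  4.72377051e-04, -2.58852647e-03,
       -1.07687413e-03, -1.34948218e-03,  4.20238314e-05]), 'effort': array([-9.36365977e-03, -5.67877007e+01, -5.83808407e+00, -2.79913813e+01,
       -6.90896879e-02,  2.41848535e-02,  3.36402820e-05]), 'eef_pos': array([0.24676763, 0.60065606, 0.22577524]), 'ee_rot': array([ 2.60882792e+00,  1.74873469e+00, -2.41779079e-03]), 'ft_force': array([ 0.42342047,  0.81529481, -1.3228831 ]), 'ft_torque': array([0.0548978 , 0.02417968, 0.00084052]), 'width': 0.996913839481447}
```

View pics/top.png

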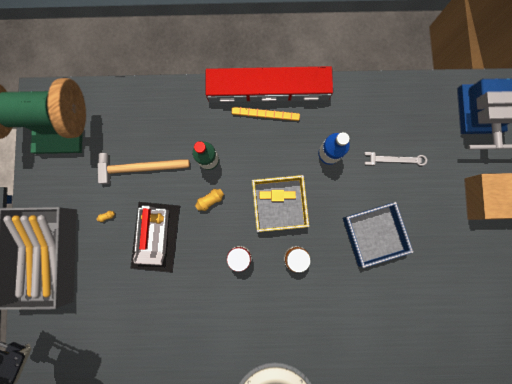

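View pics/scene.png

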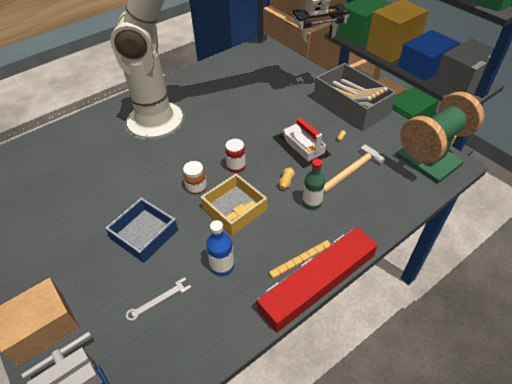

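The top picture shows the cup on its mat at about (150,235), the blue tray at (378,235), the yellow one at (281,204) and the loose look-alike spindles at (209,200) and (106,216). I'll enlarge the cup and take metric points.

Run:
```python
from h import *
d=dict(np.load('pics/top.png.npz'));P=pts(d);f=d['frame'][:,:,::-1]
s=dict(np.load('pics/scene.png.npz'))
a=cv2.resize(f[195:275,120:190],None,fx=7,fy=7,interpolation=2)
b=cv2.resize(s['frame'][110:170,275:335,::-1],None,fx=5,fy=5,interpolation=2)
c=np.zeros((560,800,3),np.uint8);c[:,:490]=a;c[:300,495:795]=b;cv2.imwrite('pics/cup.png',c)
hsv=cv2.cvtColor(f,cv2.COLOR_BGR2HSV)
def rect(m,n):
    q=P[m];r=cv2.minAreaRect(q[:,:2].astype(np.float32));print(n,len(q),np.round(r[0],4),np.round(r[1],4),round(r[2],2),'z',np.percentile(q[:,2],[5,50,95]).round(4))
v,u=np.mgrid[:384,:512]
red=((hsv[...,0]<8)|(hsv[...,0]>172))&(hsv[...,1]>150)&(hsv[...,2]>80)&(u>125)&(u<180)&(v>195)&(v<275)
rect(red&(P[...,2]>.09),'handle')
blk=(u>125)&(u<185)&(v>195)&(v<280)&(P[...,2]>.002)&(P[...,2]<.007); rect(blk,'mat')
cup=(u>125)&(u<185)&(v>195)&(v<280)&(P[...,2]>.012);rect(cup,'cup')
t=(u>335)&(u<420)&(v>195)&(v<275)&(P[...,2]>.045);rect(t,'tray')
t=(u>245)&(u<315)&(v>170)&(v<238)&(P[...,2]>.045);rect(t,'ytray')
for n,(x,y) in dict(polish=(338,145),spray=(203,150),can=(239,258),jar=(298,260)).items():
    q=P[y-15:y+15,x-15:x+15].reshape(-1,3);q=q[q[:,2]>.07];print(n,np.median(q,0).round(3),q[:,2].max().round(3))
```

```text
handle 275 [0.4889 0.3344] [0.0175 0.1025] 85.6 z [0.0954 0.1007 0.1038]
mat 1146 [0.4649 0.332 ] [0.2369 0.1676] 0.06 z [0.0022 0.0041 0.0064]
cup 1181 [0.4614 0.206 ] [0.3394 0.1552] 86.19 z [0.0157 0.0357 0.1029]
tray 612 [ 0.4406 -0.1732] [0.1532 0.3942] 10.8 z [0.048  0.0542 0.0585]
ytray 535 [ 0.5525 -0.0239] [0.1428 0.1428] 4.62 z [0.0506 0.0546 0.0581]
polish [ 0.688 -0.164  0.13 ] 1.115
spray [0.677 0.171 0.124] 1.115
can [0.407 0.088 0.098] 1.115
jar [ 0.401 -0.066  0.089] 1.115
```

View pics/cup.png

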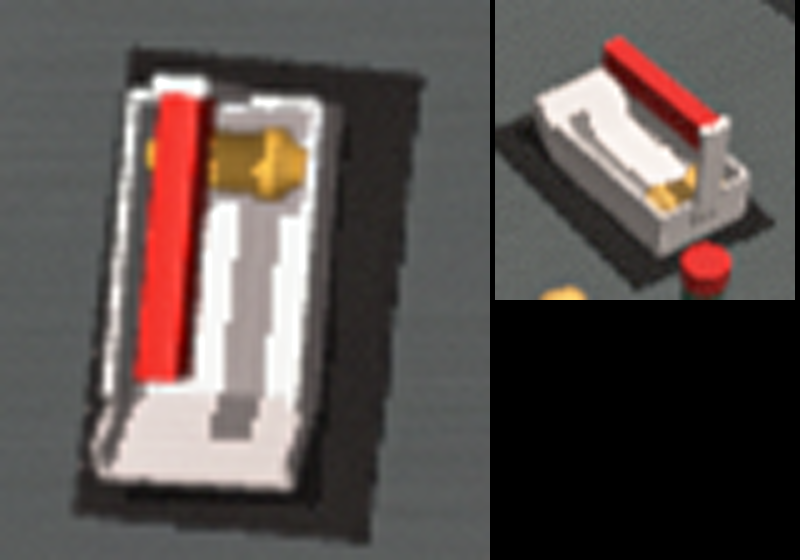

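The crop shows the spout facing the robot (lower end), the post at the far end, and the spindle lying at the back. The mat corners in the crop are at (130,48), (424,75), (368,543) and (75,510). I'll refine the mat, tray and cup poses.

```bash
cat >> h.py <<'E'
def ray(d,u,v,z):
    K=d['intrinsics'];a=(u-K[0,2])/K[0,0];b=(v-K[1,2])/K[1,1];x,y=a,b
    for _ in range(8):
        s=1+d['k1']*(x*x+y*y);x,y=a/s,b/s
    M=np.linalg.inv(d['view']);o=M[:3,3];r=M[:3,:3]@[x,-y,-1];return o+r*(z-o[2])/r[2]
def delta(p,Rt):
    """tool-frame shift (mm) and turn (rotvec) to go from here to TCP pose p,Rt"""
    o=status.get_obs();R0=R.from_rotvec(o['ee_rot'])
    print('t',o['time'],'tcp',o['eef_pos'].round(4),'w',round(o['width'],3),'F',o['ft_force'].round(1),'j',o['joint_positions'].round(2))
    print('shift mm',(R0.inv().apply(p-o['eef_pos'])*1000).round(1),'turn',(R0.inv()*Rt).as_rotvec().round(4))
E
python3 - <<'E'
from h import *
d=dict(np.load('pics/top.png.npz'));P=pts(d)
def quad(q,off,sc,z,n):
    w=np.array([ray(d,a/sc+off[0]-.43,b/sc+off[1]-.43,z)[:2] for a,b in q]);L=np.linalg.norm(np.roll(w,-1,0)-w,axis=1)
    e=w[0]-w[3]+w[1]-w[2];print(n,w.mean(0).round(4),L.round(4),'heading',np.degrees(np.arctan2(e[1],e[0])).round(2))
quad([(130,48),(424,75),(368,543),(75,510)],(120,195),7,.004,'mat')
quad([(128,92),(326,95),(296,488),(97,478)],(120,195),7,.039,'cuprim(z .04/.036)')
quad([(162,92),(208,95),(186,382),(137,380)],(120,195),7,.102,'bar top')
v,u=np.mgrid[:384,:512]
q=P[(u>335)&(u<420)&(v>195)&(v<275)&(P[...,2]>.045)&(P[...,2]<.07)]
m=np.median(q[:,:2],0);q=q[np.linalg.norm(q[:,:2]-m,axis=1)<.13]
print('tray',cv2.minAreaRect(q[:,:2].astype(np.float32)))
q=P[(u>125)&(u<180)&(v>195)&(v<275)&(P[...,2]>.096)&(P[...,2]<.12)];print('bar',cv2.minAreaRect(q[:,:2].astype(np.float32)),np.median(q[:,2]))
E
```

```text
mat [0.4669 0.33  ] [0.1215 0.1891 0.1193 0.1872] heading -6.25
cuprim(z .04/.036) [0.4695 0.3355] [0.0787 0.1535 0.0781 0.151 ] heading -3.8
bar top [0.4888 0.3324] [0.0173 0.106  0.0182 0.1065] heading -3.9
tray ((0.46313369274139404, -0.29076912999153137), (0.14286690950393677, 0.14405211806297302), 15.994769096374512)
bar ((0.49151790142059326, 0.33476197719573975), (0.018780311569571495, 0.11222626268863678), 86.16759490966797) 0.10077489998317202
```

```bash
cat >> h.py <<'E'
H0=np.array([.4755,.334,.090]);PSI=np.radians(-3.9)
def pose(h,psi,slant,back=0):
    "TCP for grasp point h, cup heading psi, slant (rad, + toward spout), backed off"
    cx=np.array([np.cos(psi),np.sin(psi),0]);x=np.array([-np.sin(psi),np.cos(psi),0])
    z=-np.sin(slant)*cx-np.array([0,0,np.cos(slant)])
    return np.array(h)+z*(.019-back),R.from_matrix(np.stack([x,np.cross(z,x),z],1))
E
python3 -c "
from h import *
delta(*pose(H0,PSI,np.radians(20),.12))
delta(*pose(H0,PSI,np.radians(20),.07))"
```

```text
t 0.1 tcp [0.2468 0.6007 0.2258] w 0.997 F [ 0.4  0.8 -1.3] j [-0.92  0.5  -0.43  1.55  0.22  1.14 -0.21]
shift mm [-148.8  345.7   41.1] turn [ 0.3456 -0.0544 -0.3187]
t 0.1 tcp [0.2468 0.6007 0.2258] w 0.997 F [ 0.4  0.8 -1.3] j [-0.92  0.5  -0.43  1.55  0.22  1.14 -0.21]
shift mm [-154.1  329.5   88.1] turn [ 0.3456 -0.0544 -0.3187]
```

>>> move_arm:
  jaw: [-1,-1,-1,-1,-1,-1,-1,-1]
  travel:
    - [-15,34,0]
    - [-15,34,0]
    - [-15,34,0]
    - [-15,34,0]
    - [-15,34,0]
    - [-15,34,0]
    - [-15,34,0]
    - [-15,34,0]
  angular:
    - [0,0,0]
    - [0,0,0]
    - [0,0,0]
    - [0,0,0]
    - [0,0,0]
    - [0,0,0]
    - [0,0,0]
    - [0,0,0]
  squeeze: 50

```text
time: 0.77
eef_pos: [0.448, 0.3872, 0.2201]
ee_rot: [-2.584, -1.776, 0.016]
ft_force: [0.5, 1.4, -1.5]
width: 0.997
```

>>> move_arm:
  jaw: [-1,-1,-1,-1,-1,-1,-1,-1]
  travel:
    - [0,0,0]
    - [0,0,0]
    - [0,0,0]
    - [0,0,0]
    - [0,0,0]
    - [0,0,0]
    - [0,0,0]
    - [0,0,0]
  angular:
    - [0.05,-0.01,-0.05]
    - [0.05,-0.01,-0.05]
    - [0.05,-0.01,-0.05]
    - [0.05,-0.01,-0.05]
    - [0.05,-0.01,-0.05]
    - [0.05,0,-0.04]
    - [0.04,0,-0.03]
    - [0,0,0]

```text
time: 1.43
eef_pos: [0.4576, 0.3714, 0.2165]
ee_rot: [-2.067, -1.963, 0.374]
ft_force: [0.0, -1.2, -0.4]
width: 0.998
```

```bash
python3 -c "
from h import *
delta(*pose(H0,PSI,np.radians(20),.08))"
```

```text
t 1.4333 tcp [0.4576 0.3714 0.2165] w 0.998 F [ 0.  -1.2 -0.4] j [-0.29  0.62 -0.45  1.46  0.01  1.39  0.81]
shift mm [-36.5  63.1  49.8] turn [-0.0229  0.0101  0.0146]
```

>>> move_arm:
  jaw: [-1,-1,-1,-1,-1,-1,-1,-1]
  travel:
    - [-9,15,0]
    - [-9,15,0]
    - [-9,16,10]
    - [-9,16,10]
    - [0,0,10]
    - [0,0,10]
    - [0,0,0]
    - [0,0,0]
  angular:
    - [-0.01,0.005,0.005]
    - [-0.01,0.005,0.005]
    - [0,0,0]
    - [0,0,0]
    - [0,0,0]
    - [0,0,0]
    - [0,0,0]
    - [0,0,0]

```text
time: 2.1
eef_pos: [0.5032, 0.3259, 0.1481]
ee_rot: [-2.098, -1.956, 0.348]
ft_force: [-0.0, 0.4, -0.2]
width: 1.002
```

```bash
python3 -c "
from h import *
delta(*pose(H0,PSI,np.radians(20),0))
cam('wrist','w1.png')"
```

```text
t 2.1 tcp [0.5032 0.3259 0.1481] w 1.002 F [-0.   0.4 -0.2] j [-0.24  0.69 -0.41  1.48  0.05  1.29  0.88]
shift mm [ 6.5 -6.7 83.2] turn [ 0.0008  0.0028 -0.0025]
```

View pics/w1.png

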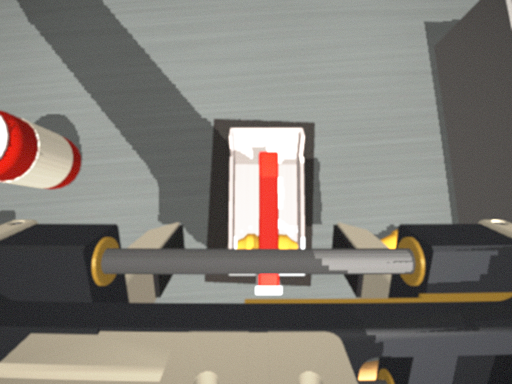

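The wrist picture shows the bar centred at about column 268, between the fingers (inner edges at about 183 and 333). The spindle is at (268,243) at the back of the cup. I'll check the bar pose from wrist depth before descending.

```bash
python3 -c "
from h import *
d=dict(np.load('pics/w1.png.npz'));P=pts(d)
f=d['frame'].astype(int);v,u=np.mgrid[:384,:512]
m=(f[...,0]>140)&(f[...,1]<70)&(u>250)&(u<290)&(v>145)&(v<246)&(P[...,2]>.09)&(P[...,2]<.115)
q=P[m];print(len(q),np.median(q[:,2]))
t=q[abs(q[:,2]-np.median(q[:,2]))<.004]
c=np.array([np.cos(PSI),np.sin(PSI),0]);a=(t-H0)@c;b=(t-H0)@np.array([-c[1],c[0],0])
print('front end rel handle',np.percentile(a,[0,1,100]).round(4),'lateral',np.percentile(b,[1,50,99]).round(4))
for lo in(-.04,-.02,0,.02): s=b[(a>lo)&(a<lo+.02)]; print(lo,len(s),s.mean().round(4) if len(s) else 0)
m=(u>225)&(u<312)&(v>120)&(v<150)&(P[...,2]>.02)&(P[...,2]<.06);t=P[m];a=(t-H0)@c;print('lip',a.min().round(4))
"
```

```text
1144 0.1015479747763688
front end rel handle [-0.0366 -0.0313  0.037 ] lateral [-0.0053  0.0011  0.0076]
-0.04 21 -0.002
-0.02 341 0.0012
0 405 0.0013
0.02 377 0.001
lip -0.0807
```

>>> move_arm:
  jaw: [-1,-1,-1,-1,-1,-1,-1,-1]
  travel:
    - [3,-3,5]
    - [3,-3,10]
    - [1,0,15]
    - [0,0,15]
    - [0,0,15]
    - [0,0,12]
    - [0,0,8]
    - [0,0,0]
  angular:
    - [0,0,0]
    - [0,0,0]
    - [0,0,0]
    - [0,0,0]
    - [0,0,0]
    - [0,0,0]
    - [0,0,0]
    - [0,0,0]

```text
time: 2.82
eef_pos: [0.4639, 0.3449, 0.0744]
ee_rot: [-2.087, -1.969, 0.337]
ft_force: [1.1, 0.5, -1.0]
width: 0.997
```

```bash
python3 -c "
from h import *
delta(*pose(H0+[0,.001,0],PSI,np.radians(20),0))"
```

```text
t 2.8167 tcp [0.4639 0.3449 0.0744] w 0.997 F [ 1.1  0.5 -1. ] j [-0.27  0.74 -0.42  1.59  0.06  1.12  0.85]
shift mm [-9.1  6.1  0.2] turn [ 0.0048 -0.0014  0.01  ]
```

>>> move_arm:
  jaw: [-1,-1,-1,-1]
  travel:
    - [-5,4,0]
    - [0,0,0]
    - [0,0,0]
    - [0,0,0]
  angular:
    - [0,0,0.005]
    - [0,0,0]
    - [0,0,0]
    - [0,0,0]

```text
time: 3.15
eef_pos: [0.4681, 0.3409, 0.0745]
ee_rot: [-2.091, -1.965, 0.335]
ft_force: [0.6, 0.2, 0.5]
width: 1.003
```

```bash
python3 -c "
from h import *
delta(*pose(H0+[0,.001,0],PSI,np.radians(20),0))"
```

```text
t 3.15 tcp [0.4681 0.3409 0.0745] w 1.003 F [0.6 0.2 0.5] j [-0.27  0.74 -0.41  1.59  0.07  1.12  0.85]
shift mm [-5.4  2.   1.7] turn [ 0.0068 -0.0026  0.0064]
```

>>> move_arm:
  jaw: [-1,-1,-1,-1]
  travel:
    - [-5,2,1]
    - [0,0,0]
    - [0,0,0]
    - [0,0,0]
  angular:
    - [0.006,0,0.006]
    - [0,0,0]
    - [0,0,0]
    - [0,0,0]

```text
time: 3.48
eef_pos: [0.4716, 0.3351, 0.0741]
ee_rot: [-2.097, -1.954, 0.337]
ft_force: [-0.5, -0.4, 0.1]
width: 1.0
```

```bash
python3 -c "
from h import *
delta(*pose(H0+[0,.001,0],PSI,np.radians(20),0))"
```

```text
t 3.4833 tcp [0.4716 0.3351 0.0741] w 1.0 F [-0.5 -0.4  0.1] j [-0.26  0.74 -0.41  1.59  0.06  1.13  0.86]
shift mm [ 0.1 -1.8  2.8] turn [ 0.0032 -0.0046 -0.0017]
```

Well centred. Close the jaws.

>>> move_arm:
  jaw: [-0.3,0.2,0.6,1,1,1,1,1]
  travel:
    - [0,-1,2]
    - [0,0,0]
    - [0,0,0]
    - [0,0,0]
    - [0,0,0]
    - [0,0,0]
    - [0,0,0]
    - [0,0,0]
  angular:
    - [0,0,0]
    - [0,0,0]
    - [0,0,0]
    - [0,0,0]
    - [0,0,0]
    - [0,0,0]
    - [0,0,0]
    - [0,0,0]
  squeeze: 50

```text
time: 4.15
eef_pos: [0.4696, 0.3356, 0.0726]
ee_rot: [-2.097, -1.955, 0.337]
ft_force: [0.3, -0.2, 0.4]
width: 0.471
```

```bash
python3 -c "
from h import *
delta(*pose(H0+[0,.001,0],PSI,np.radians(20),0))"
```

```text
t 4.15 tcp [0.4696 0.3356 0.0726] w 0.471 F [ 0.3 -0.2  0.4] j [-0.26  0.74 -0.41  1.59  0.06  1.12  0.86]
shift mm [-0.2 -0.4  0.6] turn [ 0.0031 -0.0048 -0.0013]
```

>>> move_arm:
  jaw: [1,1,1,1,1,1,1,1]
  travel:
    - [0,0,0]
    - [0,0,0]
    - [0,0,0]
    - [0,0,0]
    - [0,0,0]
    - [0,0,0]
    - [0,0,0]
    - [0,0,0]
  angular:
    - [0,0,0]
    - [0,0,0]
    - [0,0,0]
    - [0,0,0]
    - [0,0,0]
    - [0,0,0]
    - [0,0,0]
    - [0,0,0]

```text
time: 4.82
eef_pos: [0.4696, 0.3359, 0.0726]
ee_rot: [-2.097, -1.955, 0.337]
ft_force: [0.8, -0.5, -0.4]
width: 0.172
```

```bash
python3 -c "
from h import *
delta(*pose(H0+[0,.001,.06],PSI,np.radians(20),0))"
```

```text
t 4.8167 tcp [0.4696 0.3359 0.0726] w 0.172 F [ 0.8 -0.5 -0.4] j [-0.26  0.74 -0.41  1.59  0.06  1.12  0.86]
shift mm [ -0.3 -20.7 -55.9] turn [ 0.0032 -0.0051 -0.0011]
```

Gripped at 16 mm, which is the bar's width. Lift gently.

>>> move_arm:
  jaw: [1,1,1,1,1,1,1,1]
  travel:
    - [0,0,0]
    - [0,0,0]
    - [0,-1.7,-4.7]
    - [0,-2.7,-7.5]
    - [0,-3.4,-9.4]
    - [0,-3.4,-9.4]
    - [0,-2.7,-7.5]
    - [0,-1.7,-4.7]
  angular:
    - [0,0,0]
    - [0,0,0]
    - [0,0,0]
    - [0,0,0]
    - [0,0,0]
    - [0,0,0]
    - [0,0,0]
    - [0,0,0]

```text
time: 5.48
eef_pos: [0.468, 0.3339, 0.1205]
ee_rot: [-2.096, -1.953, 0.344]
ft_force: [0.4, 0.3, -2.9]
width: 0.173
```

>>> move_arm:
  jaw: [1,1,1,1,1,1,1,1]
  travel:
    - [0,-1.7,-4.7]
    - [0,-2.7,-7.5]
    - [0,-3.4,-9.4]
    - [0,-3.4,-9.4]
    - [0,-2.7,-7.5]
    - [0,-1.7,-4.7]
    - [0,0,0]
    - [0,0,0]
  angular:
    - [0,0,0]
    - [0,0,0]
    - [0,0,0]
    - [0,0,0]
    - [0,0,0]
    - [0,0,0]
    - [0,0,0]
    - [0,0,0]

```text
time: 6.15
eef_pos: [0.4693, 0.3347, 0.1748]
ee_rot: [-2.097, -1.956, 0.337]
ft_force: [0.3, -0.4, -3.5]
width: 0.169
```

```bash
python3 -c "
from h import *
delta(*pose(H0+[0,.001,.16],PSI,np.radians(20),0))
d=cam('scene','s2.png');w=cam('wrist','w2.png')
cv2.imwrite('pics/v2.png',np.hstack([cv2.resize(d['frame'][60:180,250:400],(480,384)),w['frame'][80:320,130:400]. repeat(1,0) if 0 else cv2.resize(w['frame'][80:320,130:400],(320,284+100))])[:,:,::-1])"
```

```text
t 6.15 tcp [0.4693 0.3347 0.1748] w 0.169 F [ 0.3 -0.4 -3.5] j [-0.24  0.62 -0.44  1.54  0.02  1.29  0.85]
shift mm [  1.  -19.7 -53.9] turn [ 0.004  -0.0041 -0.0012]
```

View pics/v2.png

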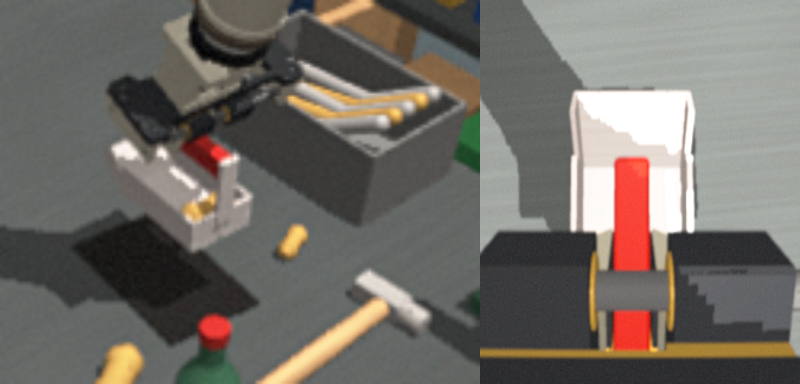

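The cup is lifted level with the spindle at the back, and the force of -3.5 N agrees with the loaded weight. Now I'll tilt slowly so that the spindle rolls to the foot of the ramp.

>>> move_arm:
  jaw: [1,1,1,1,1,1,1,1]
  travel:
    - [0,-1,-3]
    - [0,-2,-5]
    - [0,-2,-5]
    - [0,-2,-5]
    - [0,-2,-5]
    - [0,-1,-3]
    - [0,0,0]
    - [0,0,0]
  angular:
    - [-0.01,0,0]
    - [-0.01,0,0]
    - [-0.01,0,0]
    - [-0.01,0,0]
    - [-0.01,0,0]
    - [-0.01,0,0]
    - [-0.01,0,0]
    - [0,0,0]

```text
time: 6.92
eef_pos: [0.4661, 0.3343, 0.2038]
ee_rot: [-2.142, -1.999, 0.271]
ft_force: [-0.3, -0.5, -3.1]
width: 0.171
```

>>> move_arm:
  jaw: [1,1,1,1,1,1,1,1]
  travel:
    - [0,0,0]
    - [0,0,0]
    - [0,0,0]
    - [0,0,0]
    - [0,0,0]
    - [0,0,0]
    - [0,0,0]
    - [0,0,0]
  angular:
    - [0,0,0]
    - [0,0,0]
    - [0,0,0]
    - [-0.01,0,0]
    - [-0.01,0,0]
    - [-0.01,0,0]
    - [-0.01,0,0]
    - [-0.01,0,0]

```text
time: 7.58
eef_pos: [0.4662, 0.3336, 0.2025]
ee_rot: [-2.175, -2.027, 0.221]
ft_force: [0.1, 0.4, -3.8]
width: 0.171
```

>>> move_arm:
  jaw: [1,1,1,1,1,1,1,1]
  travel:
    - [0,0,-4]
    - [0,0,-5]
    - [0,0,-5]
    - [0,0,-5]
    - [0,0,-5]
    - [0,0,-5]
    - [0,0,-3]
    - [0,0,0]
  angular:
    - [-0.02,0,0]
    - [-0.03,0,0]
    - [-0.03,0,0]
    - [-0.03,0,0]
    - [-0.03,0,0]
    - [-0.03,0,0]
    - [-0.02,0,0]
    - [0,0,0]

```text
time: 8.25
eef_pos: [0.4692, 0.3345, 0.2395]
ee_rot: [-2.291, -2.141, 0.003]
ft_force: [-1.0, 0.2, -3.0]
width: 0.171
```

```bash
cat >> h.py <<'E'
A=None
def tgt(h,psi,tilt): return pose(h,np.radians(psi),np.radians(20-tilt))
def tray(L,lat,zl,psi,tilt,C=(.463,-.291)):
    "handle point for lip at L along cup x, lat along cup y from tray centre, height zl"
    p,t=np.radians(psi),np.radians(tilt);c=np.array([np.cos(p),np.sin(p)]);n=np.array([-c[1],c[0]])
    a=.082*np.cos(t)-.054*np.sin(t);b=.082*np.sin(t)+.054*np.cos(t)
    return np.r_[np.array(C)+c*(L+a)+n*lat,zl+b]
E
python3 -c "
from h import *
delta(*tgt(H0+[0,.001,.17],-3.9,20))
delta(*tgt(tray(-.01,0,.17,16,20),16,20))"
```

```text
t 8.25 tcp [0.4692 0.3345 0.2395] w 0.171 F [-1.   0.2 -3. ] j [-0.32  0.36 -0.43  1.73  0.16  1.1   0.7 ]
shift mm [ 0.9  6.3 -1.5] turn [-0.0052 -0.0024  0.0002]
t 8.25 tcp [0.4692 0.3345 0.2395] w 0.171 F [-1.   0.2 -3. ] j [-0.32  0.36 -0.43  1.73  0.16  1.1   0.7 ]
shift mm [-608.    82.     7.8] turn [-0.0047 -0.0033 -0.3471]
```

Tilt is 20° and the spindle should sit in the valley at the foot of the ramp. Carry it across, over the can and jar.

>>> move_arm:
  jaw: [1,1,1,1,1,1,1,1]
  travel:
    - [-6,1,0]
    - [-12,2,0]
    - [-18,3,0]
    - [-22,3,0]
    - [-22,3,0]
    - [-22,3,0]
    - [-22,3,0]
    - [-22,3,0]
  angular:
    - [0,0,0]
    - [0,0,0]
    - [0,0,0]
    - [0,0,0]
    - [0,0,0]
    - [0,0,0]
    - [0,0,0]
    - [0,0,0]

```text
time: 8.92
eef_pos: [0.4791, 0.1803, 0.2371]
ee_rot: [-2.282, -2.145, 0.006]
ft_force: [0.8, -0.9, -3.0]
width: 0.172
```

>>> move_arm:
  jaw: [1,1,1,1,1,1,1,1]
  travel:
    - [-22,3,0]
    - [-22,3,0]
    - [-22,3,0]
    - [-22,3,0]
    - [-22,3,0]
    - [-22,3,0]
    - [-22,3,0]
    - [-22,3,0]
  angular:
    - [0,0,0]
    - [0,0,0]
    - [0,0,0]
    - [0,0,0]
    - [0,0,0]
    - [0,0,0]
    - [0,0,0]
    - [0,0,0]

```text
time: 9.58
eef_pos: [0.4877, -0.0196, 0.2329]
ee_rot: [-2.295, -2.125, 0.019]
ft_force: [1.8, 0.1, -3.6]
width: 0.169
```

```bash
python3 -c "
from h import *
delta(*tgt(tray(-.01,0,.17,16,20),16,20))
print(status.get_obs()['joint_vel'].round(2))"
```

```text
t 9.5833 tcp [ 0.4877 -0.0196  0.2329] w 0.169 F [ 1.8  0.1 -3.6] j [ 0.2   0.19 -0.24  1.93  0.05  1.04  1.43]
shift mm [-255.6   41.8    2.2] turn [-0.018  -0.0038 -0.3562]
[ 0.4   0.03  0.22 -0.03 -0.03  0.    0.61]
```

>>> move_arm:
  jaw: [1,1,1,1,1,1,1,1]
  travel:
    - [-22,3,0]
    - [-22,3,0]
    - [-22,3,0]
    - [-22,3,0]
    - [-22,3,0]
    - [-22,3,0]
    - [-22,3,0]
    - [-20,3,0]
  angular:
    - [0,0,0]
    - [0,0,-0.01]
    - [0,0,-0.01]
    - [0,0,-0.01]
    - [0,0,-0.01]
    - [0,0,-0.01]
    - [0,0,-0.01]
    - [0,0,-0.01]

```text
time: 10.25
eef_pos: [0.4932, -0.2162, 0.2287]
ee_rot: [-2.228, -2.185, 0.028]
ft_force: [-0.4, 0.2, -3.6]
width: 0.172
```

>>> move_arm:
  jaw: [1,1,1,1,1,1,1,1]
  travel:
    - [-16,2,0]
    - [-11,1,0]
    - [-6,1,0]
    - [0,0,0]
    - [0,0,0]
    - [0,0,0]
    - [0,0,0]
    - [0,0,0]
  angular:
    - [0,0,0]
    - [0,0,0]
    - [0,0,0]
    - [0,0,0]
    - [0,0,0]
    - [0,0,0]
    - [0,0,0]
    - [0,0,0]

```text
time: 10.92
eef_pos: [0.4908, -0.2584, 0.2256]
ee_rot: [-2.236, -2.168, 0.033]
ft_force: [-0.0, -0.3, -3.4]
width: 0.172
```

```bash
python3 -c "
from h import *
delta(*tgt(tray(-.01,0,.17,0,20),0,20))
print(status.get_obs()['joint_vel'].round(2))
d=cam('top','t3.png');P=pts(d)
w=cam('wrist','w3.png')
cv2.imwrite('pics/v3.png',np.hstack([cv2.resize(d['frame'][170:290,310:460],(480,384)),cv2.resize(w['frame'][60:320,130:400],(320,384))])[:,:,::-1])"
```

```text
t 10.9167 tcp [ 0.4908 -0.2584  0.2256] w 0.172 F [-0.  -0.3 -3.4] j [ 0.5   0.32 -0.09  1.78  0.04  1.08  1.94]
shift mm [-31.9  21.7  -5. ] turn [-0.0339 -0.0042 -0.0305]
[-0.01 -0.01 -0.01  0.01 -0.   -0.   -0.  ]
```

View pics/v3.png

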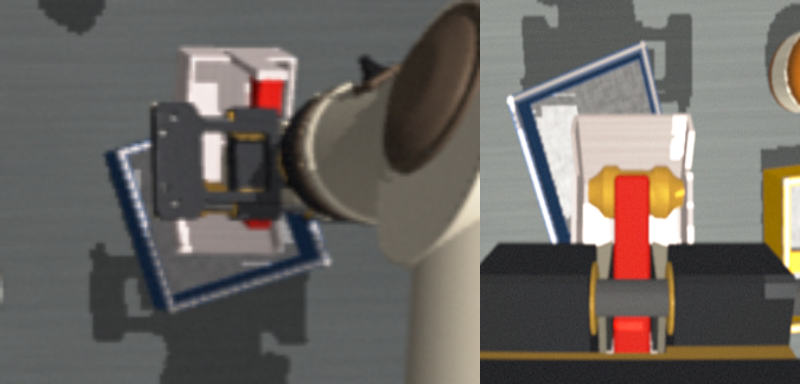

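The spindle rests at the foot of the ramp, and the cup is above the tray. Align over the tray with more tilt, still high.

```bash
python3 -c "
from h import *
delta(*tgt(tray(-.016,0,.11,10,30),10,30))"
```

```text
t 11.0167 tcp [ 0.4909 -0.2583  0.2257] w 0.174 F [-0.1  0.4 -3.8] j [ 0.5   0.32 -0.09  1.78  0.04  1.08  1.94]
shift mm [-27.3   5.3  46.4] turn [-0.2072  0.0108 -0.2049]
```

>>> move_arm:
  jaw: [1,1,1,1,1,1,1,1]
  travel:
    - [-3,1,2]
    - [-4,1,3]
    - [-4,1,4]
    - [-4,1,4]
    - [-4,1,4]
    - [-4,0,4]
    - [-3,0,3]
    - [0,0,0]
  angular:
    - [-0.02,0,-0.02]
    - [-0.03,0.002,-0.03]
    - [-0.03,0.002,-0.03]
    - [-0.03,0.002,-0.03]
    - [-0.03,0.002,-0.03]
    - [-0.03,0.002,-0.03]
    - [-0.02,0,-0.02]
    - [0,0,0]

```text
time: 11.68
eef_pos: [0.5018, -0.2787, 0.2023]
ee_rot: [1.939, 2.325, 0.195]
ft_force: [-0.5, -0.1, -3.5]
width: 0.17
```

>>> move_arm:
  jaw: [1,1,1,1]
  travel:
    - [0,0,0]
    - [0,0,0]
    - [0,0,0]
    - [0,0,0]
  angular:
    - [0,0,0]
    - [0,0,0]
    - [0,0,0]
    - [0,0,0]

```text
time: 12.02
eef_pos: [0.5022, -0.2771, 0.203]
ee_rot: [1.94, 2.327, 0.193]
ft_force: [-0.6, 0.5, -3.4]
width: 0.173
```

```bash
python3 -c "
from h import *
delta(*tgt(tray(-.016,0,.09,10,36),10,36))"
```

```text
t 12.0167 tcp [ 0.5022 -0.2771  0.203 ] w 0.173 F [-0.6  0.5 -3.4] j [ 0.65  0.29 -0.15  1.89 -0.09  0.84  2.32]
shift mm [ -6.8 -23.5  36. ] turn [-0.1137 -0.0017  0.006 ]
```

>>> move_arm:
  jaw: [1,1,1,1,1,1,1,1]
  travel:
    - [-1,-3,4]
    - [-1,-4,5]
    - [-1,-4,6]
    - [-1,-4,6]
    - [-1,-4,6]
    - [-1,-3,5]
    - [0,0,0]
    - [0,0,0]
  angular:
    - [-0.015,0,0]
    - [-0.02,0,0]
    - [-0.02,0,0]
    - [-0.02,0,0]
    - [-0.02,0,0]
    - [-0.015,0,0]
    - [0,0,0]
    - [0,0,0]

```text
time: 12.68
eef_pos: [0.4899, -0.2845, 0.1656]
ee_rot: [1.878, 2.263, 0.322]
ft_force: [0.2, -0.6, -2.9]
width: 0.171
```

```bash
python3 -c "
from h import *
delta(*tgt(tray(-.016,0,.043,10,37),10,37))
delta(*tgt(tray(-.016,0,.043,6,37),6,37))
w=cam('wrist','w4.png')"
```

```text
t 12.6833 tcp [ 0.4899 -0.2845  0.1656] w 0.171 F [ 0.2 -0.6 -2.9] j [ 0.79  0.3  -0.21  2.01 -0.23  0.64  2.52]
shift mm [ -1.6 -18.4  44.9] turn [-0.012  -0.0008  0.0104]
t 12.6833 tcp [ 0.4899 -0.2845  0.1656] w 0.171 F [ 0.2 -0.6 -2.9] j [ 0.79  0.3  -0.21  2.01 -0.23  0.64  2.52]
shift mm [ -3.2 -18.5  44.9] turn [-0.0119 -0.0208  0.0773]
```

View pics/w4.png

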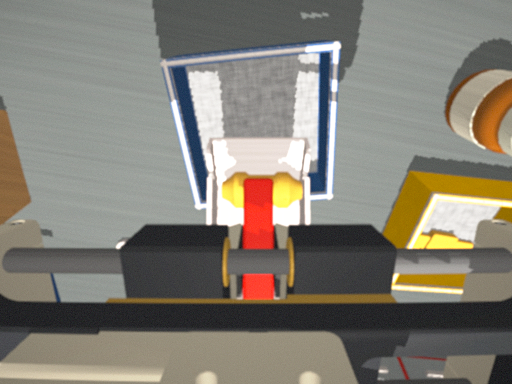

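Joint 7 is near its limit (2.52 of 2.57). The wrist picture shows the spindle still in the cup, at (262,190), and the spout central over the tray. I'll yaw to the tray's other axis, heading about -66°, which frees joint 7.

```bash
python3 -c "
from h import *
o=status.get_obs();print('up in tool',R.from_rotvec(o['ee_rot']).inv().apply([0,0,1]).round(3))
delta(*tgt(tray(-.016,0,.10,-66,35),-66,35))"
```

```text
up in tool [-0.002  0.281 -0.96 ]
t 12.7333 tcp [ 0.4898 -0.2845  0.1655] w 0.175 F [ 0.4 -0.2 -3. ] j [ 0.79  0.3  -0.21  2.01 -0.23  0.64  2.52]
shift mm [-26.  -18.8 -13.1] turn [ 0.0205 -0.3588  1.2878]
```

>>> move_arm:
  jaw: [1,1,1,1,1,1,1,1]
  travel:
    - [0,1,-5]
    - [0,1,-5]
    - [0,1,-5]
    - [0,1,-5]
    - [0,0,0]
    - [0,0,0]
    - [0,0,0]
    - [0,0,0]
  angular:
    - [0,-0.005,0.02]
    - [0,-0.011,0.04]
    - [0,-0.017,0.057]
    - [0,-0.017,0.057]
    - [0,-0.017,0.057]
    - [0,-0.017,0.057]
    - [0,-0.017,0.057]
    - [0,-0.017,0.057]

```text
time: 13.4
eef_pos: [0.4923, -0.2852, 0.1913]
ee_rot: [2.289, 1.778, 0.256]
ft_force: [0.7, -0.3, -3.2]
width: 0.169
```

```bash
python3 -c "
from h import *
delta(*tgt(tray(-.016,0,.10,-66,35),-66,35))"
```

```text
t 13.4 tcp [ 0.4923 -0.2852  0.1913] w 0.169 F [ 0.7 -0.3 -3.2] j [ 0.6   0.21 -0.09  2.05 -0.1   0.6   1.91]
shift mm [-32.5 -16.2  14.5] turn [ 0.0286 -0.2424  0.8684]
```

>>> move_arm:
  jaw: [1,1,1,1,1,1,1,1]
  travel:
    - [-2,0,1]
    - [-2,0,1]
    - [-2,0,1]
    - [-2,0,1]
    - [-2,0,1]
    - [-2,0,1]
    - [-2,0,1]
    - [-2,0,1]
  angular:
    - [0.002,-0.017,0.057]
    - [0.002,-0.017,0.057]
    - [0.002,-0.017,0.057]
    - [0.002,-0.017,0.057]
    - [0.002,-0.017,0.057]
    - [0.002,-0.017,0.057]
    - [0.002,-0.017,0.057]
    - [0.002,-0.017,0.057]

```text
time: 14.07
eef_pos: [0.4935, -0.2967, 0.1895]
ee_rot: [2.634, 1.156, 0.161]
ft_force: [0.3, 0.8, -4.1]
width: 0.174
```

>>> move_arm:
  jaw: [1,1,1,1,1,1,1,1]
  travel:
    - [0,0,0]
    - [0,0,0]
    - [0,0,0]
    - [0,0,0]
    - [0,0,0]
    - [0,0,0]
    - [0,0,0]
    - [0,0,0]
  angular:
    - [0.002,-0.017,0.057]
    - [0.002,-0.017,0.057]
    - [0.002,-0.017,0.057]
    - [0.002,-0.017,0.057]
    - [0,-0.011,0.04]
    - [0,-0.006,0.02]
    - [0,0,0]
    - [0,0,0]

```text
time: 14.73
eef_pos: [0.5012, -0.2915, 0.1944]
ee_rot: [2.773, 0.731, 0.105]
ft_force: [0.3, 0.7, -2.6]
width: 0.169
```

```bash
python3 -c "
from h import *
delta(*tgt(tray(-.016,0,.09,-66,35),-66,35))"
```

```text
t 14.7333 tcp [ 0.5012 -0.2915  0.1944] w 0.169 F [ 0.3  0.7 -2.6] j [0.24 0.25 0.15 2.   0.21 0.69 0.74]
shift mm [-35.5  -3.2  31.8] turn [ 0.0196 -0.0267  0.0926]
```

>>> move_arm:
  jaw: [1,1,1,1,1,1,1,1]
  travel:
    - [-5,0,4]
    - [-7,0,6]
    - [-7,-1,6]
    - [-7,-1,6]
    - [-6,-1,5]
    - [-3,0,3]
    - [0,0,0]
    - [0,0,0]
  angular:
    - [0,-0.005,0.02]
    - [0,-0.006,0.02]
    - [0,-0.006,0.02]
    - [0,-0.005,0.02]
    - [0,0,0]
    - [0,0,0]
    - [0,0,0]
    - [0,0,0]

```text
time: 15.4
eef_pos: [0.4675, -0.3148, 0.1609]
ee_rot: [2.803, 0.601, 0.086]
ft_force: [0.5, -0.3, -3.0]
width: 0.172
```

```bash
python3 -c "
from h import *
delta(*tgt(tray(-.018,0,.09,-68,36),-68,36))
delta(*tgt(tray(-.018,0,.042,-68,37),-68,37))
w=cam('wrist','w5.png')"
```

```text
t 15.4 tcp [ 0.4675 -0.3148  0.1609] w 0.172 F [ 0.5 -0.3 -3. ] j [0.26 0.28 0.19 2.06 0.23 0.61 0.69]
shift mm [ 4.8 -0.9 -3.1] turn [ 0.0008 -0.0115  0.0365]
t 15.4 tcp [ 0.4675 -0.3148  0.1609] w 0.172 F [ 0.5 -0.3 -3. ] j [0.26 0.28 0.19 2.06 0.23 0.61 0.69]
shift mm [  4.8 -15.2  42.1] turn [-0.0167 -0.0118  0.0364]
```

View pics/w5.png

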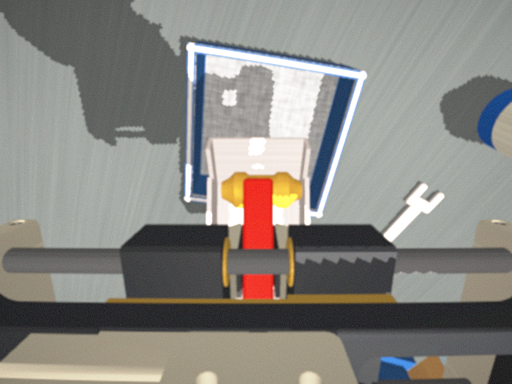

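The spindle is still seated at (262,190) and the spout is over the tray's interior. Descend until the lip is about 42 mm above the bench.

>>> move_arm:
  jaw: [1,1,1,1,1,1,1,1]
  travel:
    - [2,-1,3]
    - [2,-2,5]
    - [0,-2,5]
    - [0,-2,5]
    - [0,-1,3]
    - [0,0,0]
    - [0,0,0]
    - [0,0,0]
  angular:
    - [0,-0.005,0.01]
    - [0,-0.005,0.01]
    - [0,0,0.01]
    - [0,0,0]
    - [0,0,0]
    - [0,0,0]
    - [0,0,0]
    - [0,0,0]

```text
time: 16.12
eef_pos: [0.4732, -0.3098, 0.1366]
ee_rot: [2.811, 0.556, 0.081]
ft_force: [-0.4, 1.0, -3.5]
width: 0.169
```

```bash
python3 -c "
from h import *
delta(*tgt(tray(-.018,0,.042,-68,37),-68,37))"
```

```text
t 16.1167 tcp [ 0.4732 -0.3098  0.1366] w 0.169 F [-0.4  1.  -3.5] j [0.23 0.32 0.2  2.06 0.24 0.57 0.62]
shift mm [-2.5 -6.3 19.3] turn [-0.0157 -0.0032  0.006 ]
```

>>> move_arm:
  jaw: [1,1,1,1,1,1,1,1]
  travel:
    - [-1,-1,3]
    - [-1,-1,4]
    - [0,-2,5]
    - [0,-1,4]
    - [0,-1,2]
    - [0,0,0]
    - [0,0,0]
    - [0,0,0]
  angular:
    - [0,0,0]
    - [-0.004,0,0]
    - [-0.004,0,0]
    - [-0.004,0,0]
    - [0,0,0]
    - [0,0,0]
    - [0,0,0]
    - [0,0,0]

```text
time: 16.78
eef_pos: [0.4707, -0.3102, 0.1158]
ee_rot: [2.798, 0.553, 0.084]
ft_force: [0.1, 0.0, -4.5]
width: 0.169
```

```bash
cat >> h.py <<'E'
def lip():
    o=status.get_obs();T=R.from_rotvec(o['ee_rot']);M=T.as_matrix();s=np.radians(20)
    g=o['eef_pos']-.019*M[:,2]
    cy=M[:,0];cz=-np.cos(s)*M[:,2]-np.sin(s)*M[:,1];cx=np.cross(cy,cz)  # cup axes
    l=g-.082*cx-.054*cz;f=g-.05*cx-.086*cz
    r=np.radians(16);t=np.array([[np.cos(r),np.sin(r)],[-np.sin(r),np.cos(r)]])
    for n,p in(('lip',l),('foot',f)): print(n,'tray xy',(t@(p[:2]-[.463,-.291])).round(4),'z',p[2].round(4))
    print('tilt',np.degrees(np.arcsin(cx[2])).round(1),'roll',np.degrees(cy[2]).round(1))
E
python3 -c "
from h import *
delta(*tgt(tray(-.018,0,.042,-68,37),-68,37));lip()"
```

```text
t 16.7833 tcp [ 0.4707 -0.3102  0.1158] w 0.169 F [ 0.1  0.  -4.5] j [0.22 0.35 0.22 2.09 0.26 0.5  0.58]
shift mm [ 0.   0.  -0.6] turn [-0.0021 -0.0033  0.0057]
lip tray xy [-0.002   0.0179] z 0.0415
foot tray xy [ 0.0029 -0.0266] z 0.0352
tilt 36.9 roll 0.1
```

Lip at z = 41.5 mm between the walls, tilt 37°. I'll hold for half a second so step 1 registers, then work out the tip.

>>> move_arm:
  jaw: [1,1,1,1,1,1]
  travel:
    - [0,0,0]
    - [0,0,0]
    - [0,0,0]
    - [0,0,0]
    - [0,0,0]
    - [0,0,0]
  angular:
    - [0,0,0]
    - [0,0,0]
    - [0,0,0]
    - [0,0,0]
    - [0,0,0]
    - [0,0,0]

```text
time: 17.28
eef_pos: [0.4716, -0.3106, 0.1167]
ee_rot: [2.797, 0.552, 0.087]
ft_force: [0.5, 0.0, -2.4]
width: 0.174
```

```bash
python3 -c "
from h import *
d=imaging.read_camera('wrist');a=np.load('pics/w5.png.npz')['frame'];b=d['frame']
m=lambda f:((f[...,0].astype(int)>150)&(f[...,1]>100)&(f[...,2]<90))[165:215,215:310]
print('brass px before/now',m(a).sum(),m(b).sum(),np.argwhere(m(b)).mean(0)+[165,215])
delta(*tgt(tray(-.014,0,.041,-68,46),-68,46));delta(*tgt(tray(-.010,0,.041,-68,60),-68,60));lip()"
```

```text
brass px before/now 1253 1209 [186.6038048  259.77750207]
t 17.3333 tcp [ 0.4716 -0.3106  0.1167] w 0.171 F [ 0.2  0.2 -3.9] j [0.22 0.35 0.22 2.09 0.26 0.5  0.59]
shift mm [-0.5 -7.5 -6.1] turn [-0.1579 -0.0051  0.0048]
t 17.3333 tcp [ 0.4716 -0.3106  0.1167] w 0.171 F [ 0.2  0.2 -3.9] j [0.22 0.35 0.22 2.09 0.26 0.5  0.59]
shift mm [ -0.4 -21.6 -14.7] turn [-0.4023 -0.0057  0.0042]
lip tray xy [-0.0012  0.0172] z 0.0425
foot tray xy [ 0.0038 -0.0274] z 0.0361
tilt 37.0 roll 0.2
```

The spindle is still in the cup. Tip in increments about the lip, watching joint 6.

>>> move_arm:
  jaw: [1,1,1,1,1,1]
  travel:
    - [0,-1.5,-1]
    - [0,-2,-1.5]
    - [0,-2,-1.5]
    - [0,-2,-1.5]
    - [0,0,0]
    - [0,0,0]
  angular:
    - [-0.03,0,0]
    - [-0.04,0,0]
    - [-0.04,0,0]
    - [-0.04,0,0]
    - [0,0,0]
    - [0,0,0]

```text
time: 17.83
eef_pos: [0.4696, -0.3027, 0.1205]
ee_rot: [2.645, 0.521, 0.129]
ft_force: [1.1, -0.0, -3.1]
width: 0.173
```

```bash
python3 -c "
from h import *
delta(*tgt(tray(-.012,0,.041,-68,53),-68,53));lip()"
```

```text
t 17.8333 tcp [ 0.4696 -0.3027  0.1205] w 0.173 F [ 1.1 -0.  -3.1] j [-0.07  0.34  0.44  2.21  0.56  0.37  0.21]
shift mm [-1.7 -6.8 -6.1] turn [-0.1234 -0.0091  0.0023]
lip tray xy [0.0007 0.0134] z 0.0411
foot tray xy [ 0.0058 -0.0316] z 0.0419
tilt 45.9 roll 0.4
```

>>> move_arm:
  jaw: [1,1,1,1,1,1]
  travel:
    - [0,-1.5,-1.2]
    - [-1,-2,-2]
    - [0,-2,-2]
    - [0,-1,-1]
    - [0,0,0]
    - [0,0,0]
  angular:
    - [-0.03,-0.004,0]
    - [-0.04,-0.004,0]
    - [-0.035,0,0]
    - [-0.02,0,0]
    - [0,0,0]
    - [0,0,0]

```text
time: 18.33
eef_pos: [0.4687, -0.2991, 0.1257]
ee_rot: [2.521, 0.485, 0.153]
ft_force: [1.5, 0.4, -1.9]
width: 0.169
```

```bash
python3 -c "
from h import *
delta(*tgt(tray(-.010,0,.041,-68,58),-68,58));lip()
cam('top','t6.png');d=cam('wrist','w6.png');b=d['frame']
m=((b[...,0].astype(int)>150)&(b[...,1]>100)&(b[...,2]<90))[60:225,205:330]
print('brass',m.sum(),np.argwhere(m).mean(0)+[60,205])"
```

```text
t 18.3333 tcp [ 0.4687 -0.2991  0.1257] w 0.169 F [ 1.5  0.4 -1.9] j [-0.39  0.39  0.7   2.28  0.83  0.29 -0.16]
shift mm [-2.3 -9.4 -4.4] turn [-0.0819 -0.0033 -0.0049]
lip tray xy [0.002  0.0068] z 0.0435
foot tray xy [ 0.0066 -0.0378] z 0.0501
tilt 53.3 roll 0.3
brass 1396 [ 78.11962751 258.11389685]
```

>>> move_arm:
  jaw: [1,1,1,1,1,1,1,1]
  travel:
    - [0,0,0]
    - [0,0,0]
    - [0,0,0]
    - [0,0,0]
    - [0,0,0]
    - [0,0,0]
    - [0,0,0]
    - [0,0,0]
  angular:
    - [0,0,0]
    - [0,0,0]
    - [0,0,0]
    - [0,0,0]
    - [0,0,0]
    - [0,0,0]
    - [0,0,0]
    - [0,0,0]

```text
time: 19.1
eef_pos: [0.4693, -0.3027, 0.1274]
ee_rot: [2.525, 0.474, 0.157]
ft_force: [0.1, 0.1, -1.9]
width: 0.17
```

```bash
python3 -c "
from h import *
d=cam('wrist','w7.png');P=pts(d);b=d['frame'];v,u=np.mgrid[:384,:512]
m=((b[...,0].astype(int)>150)&(b[...,1]>100)&(b[...,2]<90))&(u>205)&(u<330)&(v<225)
q=P[m&(P[...,2]<.1)];print('brass',len(q),np.median(q,0),q.max(0),q.min(0));lip();print(status.get_obs()['ft_force'],status.get_obs()['joint_positions'].round(2))"
```

```text
brass 1490 [ 0.4515449  -0.24575144  0.03267529] [ 0.47901083 -0.23240795  0.03709336] [ 0.41778741 -0.26923404  0.00580631]
lip tray xy [0.0022 0.0032] z 0.0452
foot tray xy [ 0.0064 -0.0413] z 0.0517
tilt 53.3 roll 0.6
[ 0.06041466  0.81498481 -1.98415518] [-0.37  0.39  0.69  2.28  0.83  0.29 -0.15]
```

View pics/w7.png

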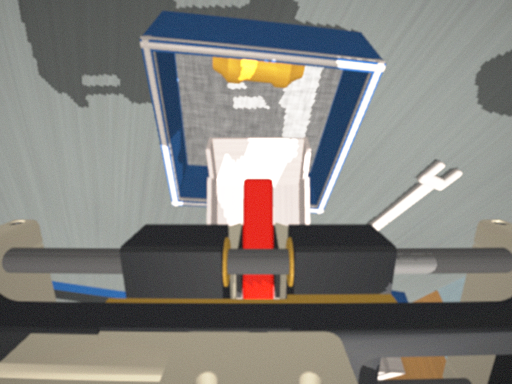

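The spindle lies on the tray's floor, at (258,72), with its top at 36 mm, and the cup is empty. Lift straight up.

>>> move_arm:
  jaw: [1,1,1,1,1,1,1,1]
  travel:
    - [0,3,-4]
    - [0,6,-9]
    - [0,9,-13]
    - [0,9,-13]
    - [0,9,-13]
    - [0,9,-13]
    - [0,9,-13]
    - [0,5,-8]
  angular:
    - [0,0,0]
    - [0,0,0]
    - [0,0,0]
    - [0,0,0]
    - [0.02,0,0]
    - [0.04,0,0]
    - [0.06,0,0]
    - [0.06,0,0]

```text
time: 19.82
eef_pos: [0.4656, -0.3014, 0.2328]
ee_rot: [2.71, 0.528, 0.103]
ft_force: [0.5, -1.5, -2.3]
width: 0.175
```

>>> move_arm:
  jaw: [1,1,1,1,1,1,1,1]
  travel:
    - [0,0,0]
    - [0,0,0]
    - [0,0,0]
    - [0,0,0]
    - [0,0,0]
    - [0,0,0]
    - [0,0,0]
    - [0,0,0]
  angular:
    - [0.06,0,0]
    - [0.06,0,0]
    - [0.06,0,0]
    - [0.06,0,0]
    - [0.06,0,0]
    - [0.06,0,0]
    - [0.03,0,0]
    - [0,0,0]

```text
time: 20.48
eef_pos: [0.4679, -0.3016, 0.2426]
ee_rot: [-3.054, -0.604, -0.019]
ft_force: [-0.2, -1.3, -1.7]
width: 0.171
```

```bash
python3 -c "
from h import *
delta(*tgt(H0+[0,.001,.18],-3.9,0));lip()
o=status.get_obs();print('up in tool',R.from_rotvec(o['ee_rot']).inv().apply([0,0,1]).round(3))"
```

```text
t 20.4833 tcp [ 0.4679 -0.3016  0.2426] w 0.171 F [-0.2 -1.3 -1.7] j [ 0.16  0.31  0.47  1.79 -0.19  1.09  1.09]
shift mm [ 243.6 -588.6    9.9] turn [ 0.2988 -0.2235 -1.0945]
lip tray xy [-0.0038  0.0483] z 0.1843
foot tray xy [0.001  0.0081] z 0.1642
tilt 18.5 roll 1.0
up in tool [ 0.017 -0.026 -1.   ]
```

>>> move_arm:
  jaw: [1,1,1,1,1,1,1,1]
  travel:
    - [5,-12,0]
    - [10,-24,0]
    - [12,-29,0]
    - [12,-29,0]
    - [12,-29,0]
    - [12,-29,0]
    - [12,-29,0]
    - [12,-29,0]
  angular:
    - [0,0,0]
    - [0,0,0]
    - [0,0,0]
    - [0,0,0]
    - [0,0,0]
    - [0,0,0]
    - [0,0,0]
    - [0,0,0]

```text
time: 21.15
eef_pos: [0.4628, -0.0668, 0.2483]
ee_rot: [-3.064, -0.594, -0.019]
ft_force: [-0.5, -0.1, -1.5]
width: 0.172
```

>>> move_arm:
  jaw: [1,1,1,1,1,1,1,1]
  travel:
    - [12,-29,0]
    - [12,-29,0]
    - [12,-29,0]
    - [12,-29,0]
    - [12,-29,0]
    - [12,-29,0]
    - [12,-29,0]
    - [12,-29,0]
  angular:
    - [0,0,0]
    - [0,0,0]
    - [0,0,0]
    - [0,0,0]
    - [0,0,0]
    - [0,0,0]
    - [0,0,0]
    - [0,0,0]

```text
time: 21.82
eef_pos: [0.4503, 0.2064, 0.2565]
ee_rot: [-3.06, -0.622, -0.032]
ft_force: [0.5, 0.0, -0.8]
width: 0.17
```

```bash
python3 -c "
from h import *
delta(*tgt(H0+[0,.001,.15],-3.9,0))"
```

```text
t 21.8167 tcp [0.4503 0.2064 0.2565] w 0.17 F [ 0.5  0.  -0.8] j [-0.56  0.14  0.09  1.93 -0.03  1.04 -0.05]
shift mm [  66.7 -111.    37.6] turn [ 0.313  -0.2215 -1.085 ]
```

>>> move_arm:
  jaw: [1,1,1,1,1,1,1,1]
  travel:
    - [12,-22,0]
    - [11,-18,0]
    - [9,-15,0]
    - [6,-10,0]
    - [3,-5,0]
    - [0,0,0]
    - [0,0,0]
    - [0,0,0]
  angular:
    - [0,0,0]
    - [0,0,0]
    - [0,0,-0.04]
    - [0,0,-0.08]
    - [0,0,-0.08]
    - [0,0,-0.08]
    - [0,0,-0.08]
    - [0,0,-0.08]

```text
time: 22.48
eef_pos: [0.4446, 0.3078, 0.2599]
ee_rot: [-2.816, -1.359, -0.046]
ft_force: [-0.3, -0.2, -1.3]
width: 0.169
```

>>> move_arm:
  jaw: [1,1,1,1,1,1,1,1]
  travel:
    - [0,0,0]
    - [0,0,0]
    - [0,0,0]
    - [0,0,0]
    - [0,0,0]
    - [0,0,0]
    - [0,0,0]
    - [0,0,0]
  angular:
    - [0,0,-0.08]
    - [0,0,-0.08]
    - [0,0,-0.08]
    - [0,0,-0.08]
    - [0,0,-0.08]
    - [0,0,-0.08]
    - [0,0,-0.05]
    - [0,0,0]

```text
time: 23.15
eef_pos: [0.4359, 0.3093, 0.2599]
ee_rot: [2.313, 2.124, 0.049]
ft_force: [-0.0, -0.6, -2.2]
width: 0.168
```

```bash
python3 -c "
from h import *
delta(*tgt(H0+[0,.001,.10],-3.9,0))"
```

```text
t 23.15 tcp [0.4359 0.3093 0.2599] w 0.168 F [-0.  -0.6 -2.2] j [-0.57  0.21 -0.11  1.84  0.02  1.06  0.8 ]
shift mm [26.9 28.9 89.1] turn [ 0.3711 -0.0249 -0.0133]
```

>>> move_arm:
  jaw: [1,1,1,1,1,1,1,1]
  travel:
    - [4,4,4]
    - [4,4,5]
    - [4,4,5]
    - [4,4,5]
    - [4,4,5]
    - [4,4,5]
    - [0,0,0]
    - [0,0,0]
  angular:
    - [0.05,-0.004,-0.002]
    - [0.06,-0.004,-0.002]
    - [0.06,-0.004,-0.002]
    - [0.06,-0.004,-0.002]
    - [0.06,-0.004,-0.002]
    - [0.05,-0.004,-0.002]
    - [0.02,0,0]
    - [0,0,0]

```text
time: 23.82
eef_pos: [0.4529, 0.3348, 0.2294]
ee_rot: [-2.094, -1.964, 0.348]
ft_force: [0.8, 0.2, -1.5]
width: 0.176
```

```bash
python3 -c "
from h import *
delta(*tgt(H0+[0,.001,.03],-3.9,0))"
```

```text
t 23.8167 tcp [0.4529 0.3348 0.2294] w 0.176 F [ 0.8  0.2 -1.5] j [-0.48  0.51 -0.11  1.54 -0.15  1.38  0.97]
shift mm [  2.1  58.3 114.3] turn [0.0021 0.0046 0.0031]
```

>>> move_arm:
  jaw: [1,1,1,1,1,1,1,1]
  travel:
    - [1,5,10]
    - [1,8,16]
    - [0,10,20]
    - [0,10,20]
    - [0,9,18]
    - [0,6,11]
    - [0,3,5]
    - [0,0,0]
  angular:
    - [0,0,0]
    - [0,0,0]
    - [0,0,0]
    - [0,0,0]
    - [0,0,0]
    - [0,0,0]
    - [0,0,0]
    - [0,0,0]

```text
time: 24.48
eef_pos: [0.4652, 0.3376, 0.1158]
ee_rot: [-2.097, -1.977, 0.333]
ft_force: [0.4, -0.6, -1.8]
width: 0.169
```

>>> move_arm:
  jaw: [1,1,1]
  travel:
    - [0,0,0]
    - [0,0,0]
    - [0,0,0]
  angular:
    - [0,0,0]
    - [0,0,0]
    - [0,0,0]

```text
time: 24.73
eef_pos: [0.4653, 0.3386, 0.118]
ee_rot: [-2.097, -1.979, 0.329]
ft_force: [-0.9, 0.5, -1.2]
width: 0.172
```

```bash
python3 -c "
from h import *
delta(*tgt(H0+[0,.001,0.01],-3.9,0));lip()
a=cam('scene','s8.png')['frame'];b=cam('wrist','w8.png')['frame']
cv2.imwrite('pics/v8.png',np.hstack([cv2.resize(a[90:180,260:380],(512,384)),cv2.resize(b[80:320,130:400],(280,384))])[:,:,::-1])"
```

```text
t 24.7333 tcp [0.4653 0.3386 0.118 ] w 0.172 F [-0.9  0.5 -1.2] j [-0.48  0.64 -0.11  1.6  -0.14  1.18  1.01]
shift mm [-2.9 15.3 32.7] turn [0.0192 0.0032 0.0098]
lip tray xy [0.1052 0.6293] z 0.0804
foot tray xy [0.136  0.6185] z 0.049
tilt 1.1 roll 0.0
```

View pics/v8.png

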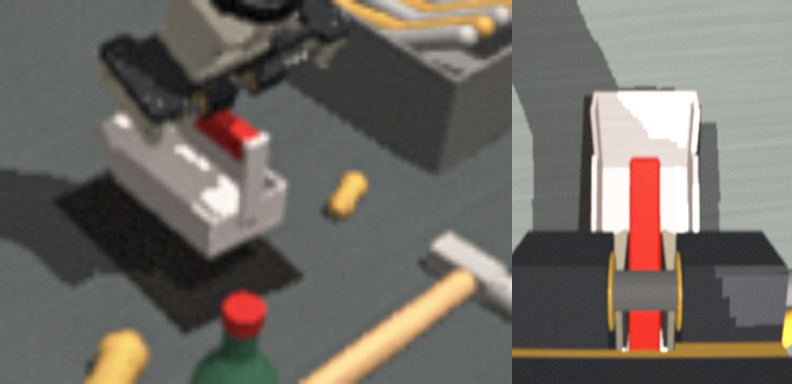

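The empty cup is level above the mat, with no slip visible in the grip. Lower to about 8 mm above first, then settle.

>>> move_arm:
  jaw: [1,1,1,1,1,1,1,1]
  travel:
    - [-1,3,5]
    - [-1,4,8]
    - [-1,4,8]
    - [0,3,6]
    - [0,1,3]
    - [0,0,0]
    - [0,0,0]
    - [0,0,0]
  angular:
    - [0.006,0,0.003]
    - [0.006,0,0.003]
    - [0.005,0,0.003]
    - [0,0,0]
    - [0,0,0]
    - [0,0,0]
    - [0,0,0]
    - [0,0,0]

```text
time: 25.5
eef_pos: [0.4708, 0.3346, 0.0812]
ee_rot: [-2.098, -1.958, 0.347]
ft_force: [0.4, -0.7, -2.1]
width: 0.173
```

```bash
python3 -c "
from h import *
delta(*tgt(H0+[0,.001,0.0],-3.9,0));lip()"
```

```text
t 25.5 tcp [0.4708 0.3346 0.0812] w 0.173 F [ 0.4 -0.7 -2.1] j [-0.47  0.7  -0.11  1.59 -0.14  1.14  1.02]
shift mm [0.8 1.4 9.1] turn [ 0.0015  0.0025 -0.0014]
lip tray xy [0.1089 0.6248] z 0.0449
foot tray xy [0.139  0.6138] z 0.013
tilt 0.1 roll -0.2
```

>>> move_arm:
  jaw: [1,1,1,1,1,1,1]
  travel:
    - [0,0.5,2]
    - [0,0.7,2]
    - [0,0.7,2]
    - [0,0.5,1.5]
    - [0,0,1]
    - [0,0,0]
    - [0,0,0]
  angular:
    - [0,0,0]
    - [0,0,0]
    - [0,0,0]
    - [0,0,0]
    - [0,0,0]
    - [0,0,0]
    - [0,0,0]

```text
time: 26.08
eef_pos: [0.4704, 0.3355, 0.0726]
ee_rot: [-2.097, -1.959, 0.344]
ft_force: [-0.5, 0.1, -1.2]
width: 0.175
```

```bash
python3 -c "
from h import *
delta(*tgt(H0+[0,.001,0.0],-3.9,0));lip()"
```

```text
t 26.0833 tcp [0.4704 0.3355 0.0726] w 0.175 F [-0.5  0.1 -1.2] j [-0.47  0.71 -0.11  1.6  -0.14  1.12  1.02]
shift mm [-0.1 -1.1  0.8] turn [ 0.003   0.0014 -0.0002]
lip tray xy [0.1088 0.6258] z 0.0362
foot tray xy [0.139  0.6148] z 0.0043
tilt 0.2 roll -0.1
```

>>> move_arm:
  jaw: [1,1,0.6,0.4,0.2,0,-0.3,-0.6]
  travel:
    - [0,0,0.8]
    - [0,0,0]
    - [0,0,0]
    - [0,0,0]
    - [0,0,0]
    - [0,0,0]
    - [0,0,0]
    - [0,0,0]
  angular:
    - [0,0,0]
    - [0,0,0]
    - [0,0,0]
    - [0,0,0]
    - [0,0,0]
    - [0,0,0]
    - [0,0,0]
    - [0,0,0]

```text
time: 26.75
eef_pos: [0.4709, 0.3363, 0.0734]
ee_rot: [-2.097, -1.96, 0.34]
ft_force: [-0.4, 0.3, 0.1]
width: 0.513
```

>>> move_arm:
  jaw: [-1,-1,-1,-1,-1,-1,-1,-1]
  travel:
    - [0,0,0]
    - [0,0,0]
    - [0,0,0]
    - [0,0,0]
    - [0,0,0]
    - [0,0,0]
    - [0,0,0]
    - [0,0,0]
  angular:
    - [0,0,0]
    - [0,0,0]
    - [0,0,0]
    - [0,0,0]
    - [0,0,0]
    - [0,0,0]
    - [0,0,0]
    - [0,0,0]

```text
time: 27.42
eef_pos: [0.4709, 0.3363, 0.0733]
ee_rot: [-2.097, -1.96, 0.341]
ft_force: [-0.1, -0.6, -0.2]
width: 0.998
```

Released. Back out along the tool axis, well clear, then check.

>>> move_arm:
  jaw: [-1,-1,-1,-1,-1,-1,-1,-1]
  travel:
    - [0,0,-6]
    - [0,0,-12]
    - [0,0,-16]
    - [0,0,-20]
    - [0,0,-22]
    - [0,0,-22]
    - [0,0,-22]
    - [0,0,-22]
  angular:
    - [0,0,0]
    - [0,0,0]
    - [0,0,0]
    - [0,0,0]
    - [0,0,0]
    - [0,0,0]
    - [0,0,0]
    - [0,0,0]

```text
time: 28.08
eef_pos: [0.5183, 0.3314, 0.2137]
ee_rot: [-2.094, -1.958, 0.353]
ft_force: [0.8, 0.4, -0.2]
width: 0.999
```

>>> move_arm:
  jaw: [-1,-1,-1,-1,-1,-1]
  travel:
    - [0,0,-15]
    - [0,0,-8]
    - [0,0,0]
    - [0,0,0]
    - [0,0,0]
    - [0,0,0]
  angular:
    - [0,0,0]
    - [0,0,0]
    - [0,0,0]
    - [0,0,0]
    - [0,0,0]
    - [0,0,0]

```text
time: 28.58
eef_pos: [0.5311, 0.3311, 0.2448]
ee_rot: [-2.099, -1.961, 0.336]
ft_force: [-0.6, -0.2, -0.0]
width: 0.999
```

```bash
python3 -c "
from h import *
a=cam('scene','s9.png')['frame'];d=cam('top','t9.png');w=cam('wrist','w9.png')
cv2.imwrite('pics/v9.png',np.vstack([cv2.resize(a[90:260,90:390],(720,408)),cv2.resize(d['frame'][190:285,340:420],(160,190))[:, :].repeat(1,0) if 0 else np.hstack([cv2.resize(d['frame'][190:285,340:420],(240,190)),cv2.resize(w['frame'],(253,190)),cv2.resize(d['frame'][190:285,110:200],(227,190))])])[:,:,::-1])
P=pts(w);f=w['frame'].astype(int)
m=(f[...,0]>140)&(f[...,1]<70)&(f[...,2]<80)&(P[...,2]>.09)&(P[...,2]<.115)
q=P[m];c=np.array([np.cos(PSI),np.sin(PSI),0]);a=(q-H0)@c;b=(q-H0)@np.array([-c[1],c[0],0]);print('bar: z',np.percentile(q[:,2],[10,50,90]),'along',np.percentile(a,[0,1,99]),'lat',np.percentile(b,[1,50,99]))
P=pts(d);f=d['frame'].astype(int);v,u=np.mgrid[:384,:512]
m=(f[...,0]>120)&(f[...,1]>80)&(f[...,2]<70)&(u>345)&(u<412)&(v>200)&(v<270)
q=P[m];print('spindle',len(q),np.median(q,0).round(3),q[:,2].max())"
```

```text
bar: z [0.09149666 0.10130721 0.10230385] along [-0.07089163 -0.06703155  0.04161312] lat [-0.24033196 -0.00159997  0.00643205]
spindle 87 [ 0.453 -0.244  0.031] 0.03747191725694443
```

View pics/v9.png

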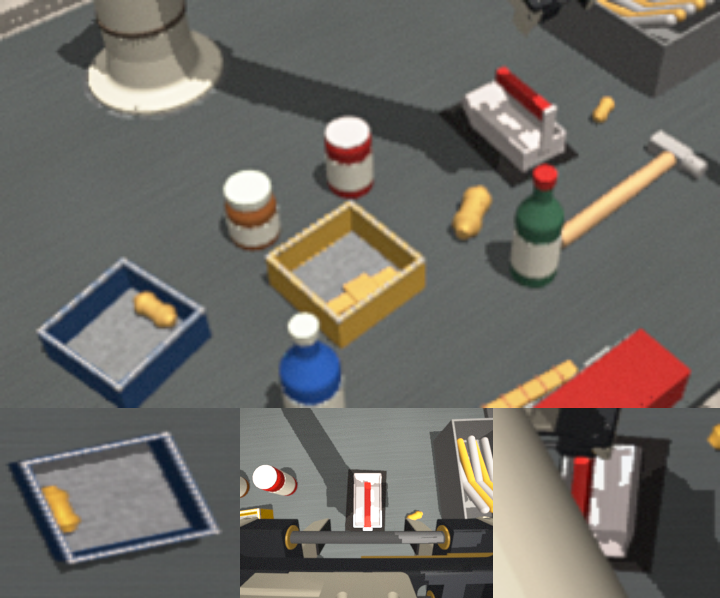

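```bash
python3 -c "
from h import *
print(manip.close_job())"
```

```text
the job is handed in; nothing more can be done
None
```

The job is handed in at about 29 s of the 72 s allowed; no verdict is reported.

**What I did:**
- I gripped the bar at a 20° slant and lifted the cup, then tilted slowly until the spindle sat at the foot of the ramp.
- I carried it over the can and jar to the blue tray. There I yawed the cup to the tray's other axis, because joint 7 had come close to its limit (2.52 of 2.57).
- I lowered the lip to about 42 mm at 37° tilt and held it about half a second, with the spindle still in the cup. Tipping to 53° then rolled the spindle out.
- I set the empty cup back upright on its mat, let go and backed off.

**Last checks:**
- **Spindle:** it lies on the blue tray's floor against a wall. Its centre is about 48 mm from the tray's middle, and its top is about 37 mm above the bench.
- **Cup:** it stands upright and empty on the mat. The bar top is at about 101 mm and the bar lies within a few millimetres of where it started, which puts cup_floor about 5 mm from the mat's middle.
- **Arm:** the gripper is open and clear, with no contact force beyond sensor noise.
- **Other objects:** none looks moved in the last scene picture, though the wrench, the door pull and the upper part of the bench were outside that view.

No check failed. The last bar measurement also picked up some stray red pixels away from the bar (lateral low end), so I relied on its median and the picture there.

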